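# Clamp the sprung tweezers and hold them at the marked tip gap

### The arm

A 6-joint arm with a two-finger parallel gripper is mounted at the origin on the work surface. World frame = base frame: x ahead of the robot, y to its left, z up, the work surface at z = 0. Lengths are in mm, angles in rad, forces in N, time in s.
With the tool pointing down it reaches from about 425 to 950 mm from the base axis. Payload 14.7 kg.
Tool frame: the origin (TCP) lies at the very end of the fingers, on their centre line; the grasp point (between the pads) lies 19 mm behind it; z points along the fingers, y is the direction in which the jaws open and shut (so a half turn about z gives the same grasp; the last joint's range is limited). The gripper opens to 85 mm and grips with 20 to 120 N. Pads are 22 mm wide; open, the fingers measure 114 mm over their backs; the gripper's body (76 mm by 85 mm) begins 54 mm behind the grasp point. The pads swing forward as they close: fully open they stand 13 mm farther back than shut.
Start: joints at [1.063, 0.48, 1.596, -0, 1.065, -0.047], TCP at [289.008, 582.208, 231.297] pointing down, gripper open.
Joint ranges: [-2.75, 2.75], [-0.82, 2.05], [0.23, 2.67], [-1.56, 4.7], [0.09, 2.69], [-2.92, 2.92]. Speed limits (rad/s): [1.89, 1.89, 2.39, 3.01, 3.01, 3.01].

### API

Orientations are given as [roll, pitch, yaw] about the fixed x, y, z axes, in that order (R = Rz(yaw) Ry(pitch) Rx(roll)).
In Python, from bench import r gives the robot as it stands. The module is installed in compiled form; this text tells all that it offers.
- The arm moves only by the tool servo_tool, never from a script. Its argument "rows" is a list of rows, each an object with "delta_pos": the shift along the tool's x, y, z in units of 60 mm (1.0 is 60 mm), a list of three; "spin": the turn about the tool's z in units of 10 degrees (1.0 is 10 degrees); "fingers": the closure, from -1 (fully open) to 1 (shut). A call has 1 to 20 rows; each row is the pose to reach, as a shift and turn from the pose commanded when the call began, along the tool's axes at that moment; what a row does not reach only later rows make up. A row lasts 1/8 s, in which the tool goes at most 62.5 mm and 10.7 degrees, less where a joint would pass 70% of its speed; a pose out of reach is approached as far as the arm can. A call with a gripper value outside its range is refused whole. The fingers move at their own pace and stop on an object; "grip_force" is the grip in N (left out, the last holds). Time passes only in rows, so rows that repeat a pose let the fingers close. It gives the time, the measured TCP pose, the force and the opening at its end, in the units of the state.
- r.get_state(): the state, without advancing time (a new reading comes with each control period).
- r.camera(name): name is "side" or "top"; returns the picture (420x560x3 uint8, blue, green, red); there is no depth.
- r.camera_params(name): a dict with "fovy" (degrees; the focal length in pixels is half the picture's height over the tangent of half this angle, whatever the lens; pixels are square), "cx", "cy" (the principal point, pixels), "k1" (the pictures are not rectified: a ray, as slopes to the right and down, at radius r is drawn at 1 + k1 r^2 times it, then the intrinsics apply), "R" (3x3) and "t" (3): a world point X has camera coordinates R X + t. Camera axes: x right, y down, z forward; pixel columns grow to the right and rows downward; lengths in mm; the calibration is good to about 2 mm. A picture is of the moment at which its call begins. camera_params takes no time and is no camera call.
- r.close_job(): hands the job in, once; it reports no verdict.
The state is a dict: "time": time; "qpos": joint angles; "qvel": joint speeds; "joint_torque": joint torques, N m; "tool_pos": TCP position; "eef_rot": TCP orientation; "ft_force": force on the tool from outside, world axes, zero at the start; "ft_torque": the same for the moment, N m; "gripper_width": finger opening in mm.
Only numpy, scipy, OpenCV 4.12 (cv2) and the standard library are available. Lean on these libraries where they do the work, as an engineer would, in place of code of your own. Each camera call takes 0.05 s, during which the arm holds its last target.

### The job

Turn the crank of the little vise clockwise until the jaws pinch the tweezers' mounting block between them, then about a quarter turn more so that the rubber face is squashed firmly against it. Then squeeze the tweezers by their black finger pads until the gap between the tips is as wide as the distance between the two marks on the gauge plate behind them, never letting the tips meet and leaving the other things on the table where they are. Keep holding that gap steady: the program finishes while the gripper still holds the tweezers squeezed in the vise.

Things in the scene. Friction and masses are not known exactly. Their poses are not given: they have to be found in the camera images.
- vise: Small grey screw vise on a plywood base (190 x 120 x 20 mm), fixed to the table, different place and yaw each time. Origin on the table surface under the jaw slot; +x runs along the screw from the crank end (which faces the robot) to the fixed jaw; z up. The vise bed, on which the tweezers stand, is 50 mm up; both jaws are 70 mm wide in y and reach from 50 to 105 mm up. Fixed jaw's gripping face at x = +20 mm. Rear screw support at x -67 to -85 mm.
- jaw: The vise's moving jaw: a steel plate with a 12 mm thick black rubber face. Driven towards the fixed jaw by the crank, 16 mm per turn; its origin coincides with the vise origin when the crank reads 0, and moves along vise +x by 2.546 mm per rad. The rubber face then stands at x = -36 mm in the vise frame plus that travel.
- jaw_face (a joint): How far the rubber face is squashed back into the moving jaw, m: 0 free, 0.010 fully squashed; springs with 3 N per mm, so 0.004 means about 12 N on the work.
- crank (a joint): Crank angle in rad, 0 to 14, accumulating over turns; starts between 0 and 4.4. Growing = clockwise as seen from the robot looking along vise +x = jaw closing. At 0 the crank handle is straight above the axis; at angle t it is at y = -40 sin(t), z = 85 + 40 cos(t) mm in the vise frame. Turns with about 0.1 N m friction (2.5 N at the handle; up to about 5 N once clamping) and stays where it is left.
- crank_grip (a point): Middle of the crank's black handle: a horizontal, freely spinning sleeve 14 mm diameter, 36 mm long, along vise x, on a 40 mm crank arm. It can be pinched from above anywhere on its circle (fingers either side of it in vise y) and carried round without turning the hand. The flat crank arm begins 22 mm from this point towards the vise.
- crank_axis (a point): Centre of the circle of crank_grip, 85 mm above the table, at x = -132 mm in the vise frame; fixed to the vise.
- tweezers: Sprung tweezers standing upright, loose, in the vise's jaw slot: grey plastic mounting block 30 (x) x 36 (y) x 55 (z) mm, with two steel blades rising from its top, and a white gauge plate on an aluminium post behind the tips. About 130 g in all. Origin at the centre of the block's underside (50 mm above the table); axes roughly those of the vise, z up. Clamping pushes it against the fixed jaw (to x = +5 mm in the vise frame).
- blade_l: The blade at tweezers +y. Hinged at its foot (its origin; y = 5 mm, z = 57 mm in the tweezers frame), 88 mm long, sprung outwards; 0.18 rad outward lean when free.
- blade_r: The blade at tweezers -y, mirror image of blade_l.
- pad_l (a point): Centre of the outer face of blade_l's black finger pad (12 mm wide, 24 mm high), 50 mm up the blade: about 157 mm above the table. Pads are about 39 mm apart over their outer faces when free, about 26 mm at the marked gap (then parallel); they push back with about 4 N each there. Between free and shut the tip gap changes about 1.75 mm for each mm of opening at the pads.
- pad_r (a point): The same on blade_r.
- tip_l (a point): Inner side of the tip of blade_l, about 194 mm above the table. The distance from tip_l to tip_r is the tip gap: 38 mm when free.
- tip_r (a point): Inner side of the tip of blade_r.
- mark_l (a point): Black upright mark line (1.6 mm wide, 21 mm high) at +y on the gauge plate (56 x 20 x 3 mm, its front face 20 mm behind the blades towards the robot, at the height of the tips, belonging to the tweezers).
- mark_r (a point): The other mark line. The two lines are 16 mm apart: the marked tip gap.
- elbow: Bystander: yellow plastic pipe elbow standing on end, 54 mm high, socket pointing along its +x to 42 mm. Origin at its underside centre.
- tee: Bystander: yellow plastic pipe tee standing on end, 70 mm high. Origin at its underside centre.
- motor: Bystander: small metal motor can standing upright, 38 mm diameter, 54 mm high plus a thin shaft. Origin at its underside centre.
- propeller: Bystander: white three-blade plastic propeller lying flat, 65 mm across, 14 mm high. Origin at its underside centre.
- float: Bystander: blue foam-look float cylinder standing, 64 mm diameter, 130 mm high. Origin at its underside centre.
- pipe: Bystander: red pipe length standing, 27 mm diameter, 110 mm high. Origin at its underside centre.
- screwdriver: Bystander: screwdriver lying on the table.

How it is judged (in metres and radians):
On the way, in this order (a step that is already met when the one before it is completed fails the run):
1. the tweezers' block is clamped between the rubber face and the fixed jaw (over 6 N), upright on the bed (contact force between jaw and tweezers above 6 N and contact force between vise and tweezers above 3 N and x of tweezers in the frame of vise between 0 and 0.01 m and y of tweezers in the frame of vise between -0.02 and 0.02 m and z of tweezers in the frame of vise below 0.06 m and angle between tweezers's own z axis and vertical below 0.1 rad), for 0.3 s.
2. the tips are held at the marked gap (16 mm, give or take 3) by the gripper (distance between tip_l and tip_r between 0.013 and 0.019 m and contact force between the fingers and blade_l above 0.5 N and contact force between the fingers and blade_r above 0.5 N and angular speed of each of blade_l, blade_r below 0.2 rad/s), for 0.5 s.
At the end, for the whole second after the job is handed in: Fingers press on both blades, the tip gap stays 13 to 19 mm with the blades still (below 0.2 rad/s), and the tweezers stand upright (0.1 rad) on the vise bed, clamped by over 6 N against the fixed jaw, 0 to 10 mm along the vise axis and within 20 mm sideways (all of step 1 and all of step 2); the arm keeps its last pose, push and grip.
It fails at once if the tips meet (gap below 4 mm) (distance between tip_l and tip_r below 0.004 m).
It fails at once if another thing on the table is moved more than 30 mm (distance of any of elbow, tee, motor, propeller, float, pipe, screwdriver from where it was at the start of the episode above 0.03 m).
It also fails if it takes over 59 s, if anything falls off the work surface, if the arm or the gripper's body presses on something with over 40 N, if the wrist force passes 120 N, or if a joint passes its speed limit or range.

## Working session

There is one attempt and no reset: what is moved stays moved. The work goes in short steps, Python scripts to look and compute and a tool call to move; the robot and the scene stay as the last step left them, time stands still between calls to the robot, and variables do not carry over. Pictures are saved under pics/ and viewed, and the job is handed in when it is done.

Besides the shell and the picture viewer there is one more tool, called after "Emit:" in YAML: its name, and indented under it one key for each argument. servo_tool: Moves the arm, as the interface text tells. Its arguments: {"type":"object","properties":{"rows":{"type":"array"},"grip_force":{"type":"number"}},"required":["rows"]}

```bash
mkdir -p pics
python3 - <<'E'
from bench import r
import cv2,json
for n in("side","top"):
    cv2.imwrite(f"pics/{n}0.png",r.camera(n)); print(n,r.camera_params(n))
print(r.get_state())
E
```

```text
side {'fovy': 57.730628397166775, 'cx': 279.03375743862716, 'cy': 203.96430854276508, 'k1': 0.035002429209736285, 'R': array([[ 0.89689529, -0.4421298 ,  0.01000447],
       [-0.31105193, -0.6467513 , -0.6963903 ],
       [ 0.31436531,  0.62147727, -0.71759352]]), 't': array([-462.56646445,  283.77979039,  886.4602881 ])}
top {'fovy': 50.97010681954377, 'cx': 283.71665096122405, 'cy': 217.97211623053695, 'k1': -0.0013359809184917957, 'R': array([[ 0.01468807, -0.99981085,  0.0127482 ],
       [-0.9971635 , -0.01558806, -0.07363406],
       [ 0.07381885, -0.01163049, -0.99720385]]), 't': array([  16.19574386,  536.30307708, 1287.78694342])}
{'time': 0.1, 'qpos': array([ 1.06340963e+00,  4.80789420e-01,  1.59682573e+00,  2.37028380e-05,
        1.06509991e+00, -4.66386180e-02]), 'qvel': array([ 8.12519529e-04, -1.92451080e-03, -4.29321614e-04,  7.72353440e-04,
       -2.89122191e-04, -4.84685695e-06]), 'joint_torque': array([ 8.69478336e-04, -9.52259088e+01, -4.31037891e+01, -1.16410051e-04,
        4.96911613e-03, -2.00816989e-04]), 'tool_pos': array([288.81375213, 581.8870655 , 230.71785698]), 'eef_rot': array([-3.14047244e+00, -7.30290671e-05,  2.68083304e+00]), 'ft_force': array([-0.19265533, -0.19499738, -0.11029021]), 'ft_torque': array([-0.0301838 , -0.02916131, -0.01139375]), 'gripper_width': 85.40266885266753}
```

View pics/side0.png

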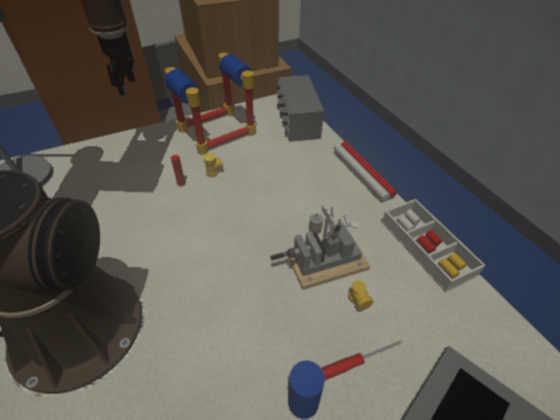

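View pics/top0.png

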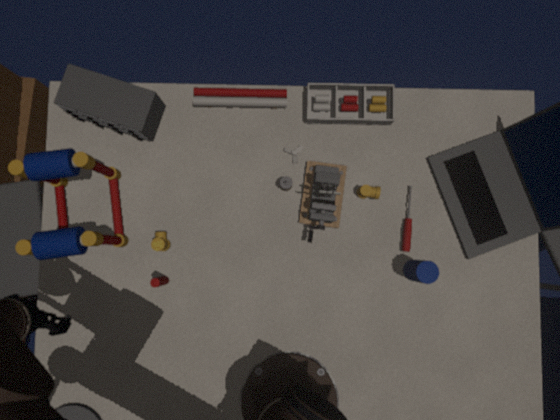

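Run:
```python
import cv2,numpy as np
a=cv2.imread("pics/side0.png")[190:310,250:400]; b=cv2.imread("pics/top0.png")[135:255,265:395]
g=lambda i:np.clip((i/255.)**.6*255,0,255).astype('uint8')
cv2.imwrite("pics/side0c.png",g(cv2.resize(a,None,fx=5,fy=5,interpolation=3)));cv2.imwrite("pics/top0c.png",g(cv2.resize(b,None,fx=5,fy=5,interpolation=3)))
```

```text
(no output)
```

View pics/side0c.png

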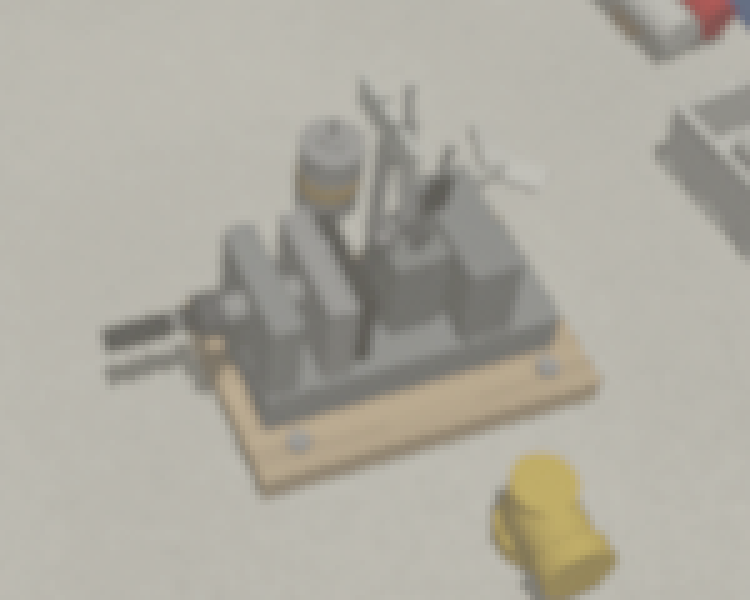

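View pics/top0c.png

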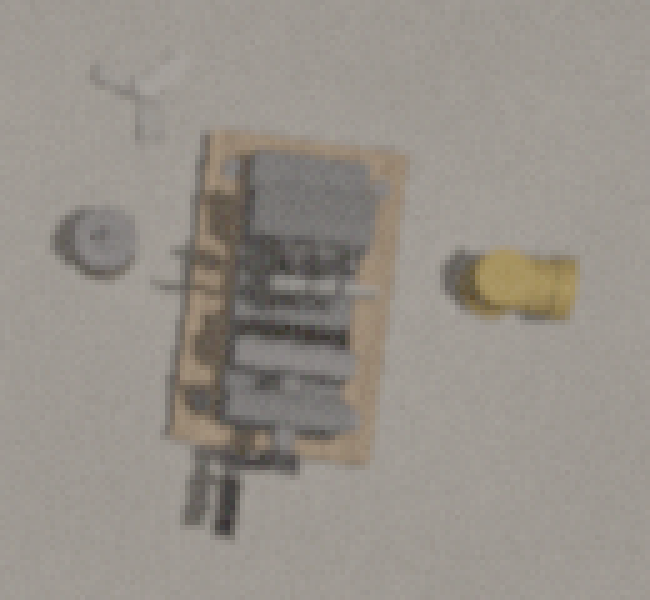

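```bash
cat > h.py <<'E'
import numpy as np,cv2
from bench import r
P={n:r.camera_params(n) for n in("side","top")}
def proj(n,X):
    p=P[n];X=np.atleast_2d(X);c=X@p["R"].T+p["t"];s=c[:,:2]/c[:,2:]
    s=s*(1+p["k1"]*(s**2).sum(1,keepdims=True));f=210/np.tan(np.radians(p["fovy"]/2))
    return s*f+[p["cx"],p["cy"]]
def V(q,X):
    X=np.atleast_2d(X).astype(float);c,s=np.cos(q[2]),np.sin(q[2])
    return np.c_[q[0]+c*X[:,0]-s*X[:,1],q[1]+s*X[:,0]+c*X[:,1],X[:,2]]
def crop(n,im,u,v,w,h,k,name,g=.6):
    i=cv2.resize(im[v:v+h,u:u+w],None,fx=k,fy=k,interpolation=3);cv2.imwrite("pics/"+name,(np.clip(i/255.,0,1)**g*255).astype('uint8'))
E
cat > fit.py <<'E'
from h import *
from scipy.optimize import least_squares as L
T=lambda u,v:(265+u/5,135+v/5)
S=lambda u,v:(250+u/5,190+v/5)
def res(q,pr=0):
    x0,t=q[3],q[4]
    hy,hz=-40*np.sin(t),85+40*np.cos(t)
    o=[]
    def a(n,X,uv): o.append((n,X,proj(n,V(q,X))[0]-np.array(uv)))
    for X,uv in [((x0+95,60,20),T(205,130)),((x0+95,-60,20),T(408,155)),((x0-95,-60,20),T(365,465)),((x0-95,60,20),T(165,435)),
      ((20,35,105),T(247,232)),((20,-35,105),T(365,245)),((-150,hy,hz),T(224,537)),((-114,hy,hz),T(230,475))]: a("top",X,uv)
    for X,uv in [((x0-95,-60,20),S(262,487)),((x0+95,-60,20),S(600,380)),((20,-35,105),S(470,273)),
      ((-150,hy,hz),S(105,338)),((-114,hy,hz),S(172,325)),((-85,-35,105),S(268,335)),((-85,35,105),S(225,232))]: a("side",X,uv)
    if pr:
        for n,X,e in o: print(n,np.round(X),np.round(e,1))
    return np.concatenate([e for _,_,e in o])
for t0 in(.5,2,4):
    s=L(res,[550,-80,-.12,0,t0],loss="soft_l1",x_scale=[10,10,.1,10,.5]);print(s.cost,s.x)
    if t0==.5 or s.cost<b.cost:b=s
res(b.x,1);np.save("q.npy",b.x)
E
python3 fit.py
```

```text
39.78495920194188 [ 6.10448459e+02 -9.30988920e+01 -9.12426385e-02 -1.79105700e+00
 -9.06896353e-01]
8.354342216603541 [ 6.11285706e+02 -9.20535650e+01 -1.12396364e-01 -1.78947568e+00
  3.75560054e+00]
8.35434221659338 [ 6.11285702e+02 -9.20535647e+01 -1.12396368e-01 -1.78946302e+00
  3.75560056e+00]
top [93. 60. 20.] [ 1.  -0.8]
top [ 93. -60.  20.] [ 0.1 -0.7]
top [-97. -60.  20.] [1.2 0.1]
top [-97.  60.  20.] [1.1 1. ]
top [ 20  35 105] [ 0.2 -0.6]
top [ 20 -35 105] [1.5 0. ]
top [-150.   23.   52.] [ 0.3 -0.2]
top [-114.   23.   52.] [ 0.6 -0.2]
side [-97. -60.  20.] [-0.8 -1.5]
side [ 93. -60.  20.] [-0.5 -1.2]
side [ 20 -35 105] [0.  0.1]
side [-150.   23.   52.] [-0.7  0.5]
side [-114.   23.   52.] [-0.7 -0.8]
side [-85 -35 105] [ 0.5 -0.7]
side [-85  35 105] [-1.7 -1.7]
```

```bash
cat >> h.py <<'E'
from scipy.spatial.transform import Rotation as Ro
try: Q=np.load("q.npy")
except Exception: pass
def delta(st,Xw): # tool-frame shift in units
    R=Ro.from_euler("xyz",st["eef_rot"]).as_matrix()
    return (R.T@(np.asarray(Xw)-st["tool_pos"])/60).round(3)
def hd(t,x=-138,dz=0): return V(Q,[x,-40*np.sin(t),85+40*np.cos(t)-19+dz])[0]
def st():
    s=r.get_state();R=s["tool_pos"];c,n=np.cos(Q[2]),np.sin(Q[2]);d=R[:2]-Q[:2]
    print("t",s["time"],"tcp",R.round(1),"vise",np.round([c*d[0]+n*d[1],-n*d[0]+c*d[1],R[2]],1),"rot",s["eef_rot"].round(3),"F",s["ft_force"].round(1),"w",round(s["gripper_width"],1));return s
E
python3 -c "
from h import *
s=st();print(hd(Q[4]),delta(s,hd(Q[4],dz=120)),np.degrees(Q[2]+np.pi-s['eef_rot'][2]))"
```

```text
t 0.1 tcp [288.8 581.9 230.7] vise [-396.   633.5  230.7] rot [-3.14  -0.     2.681] F [-0.2 -0.2 -0.1] w 85.4
[476.74128523 -53.67500157  33.30618242] [-7.515 -8.094  1.299] 19.959743469346904
```

Emit:
servo_tool:
  rows:
    - {"delta_pos": [-1.5,-1.6,0],"spin": -0.5,"fingers": -1}
    - {"delta_pos": [-3,-3.2,0],"spin": -1,"fingers": -1}
    - {"delta_pos": [-4.5,-4.8,0],"spin": -1.5,"fingers": -1}
    - {"delta_pos": [-6,-6.5,0],"spin": -2,"fingers": -1}
    - {"delta_pos": [-7.5,-8.1,0],"spin": -2,"fingers": -1}
    - {"delta_pos": [-7.5,-8.1,0],"spin": -2,"fingers": -1}
    - {"delta_pos": [-7.5,-8.1,0],"spin": -2,"fingers": -1}
    - {"delta_pos": [-7.5,-8.1,0],"spin": -2,"fingers": -1}
    - {"delta_pos": [-7.5,-8.1,0],"spin": -2,"fingers": -1}
    - {"delta_pos": [-7.5,-8.1,0.3],"spin": -2,"fingers": -1}
    - {"delta_pos": [-7.5,-8.1,0.6],"spin": -2,"fingers": -1}
    - {"delta_pos": [-7.5,-8.1,0.6],"spin": -2,"fingers": -1}
    - {"delta_pos": [-7.5,-8.1,0.6],"spin": -2,"fingers": -1}
    - {"delta_pos": [-7.5,-8.1,0.6],"spin": -2,"fingers": -1}

```text
time: 1.85
tool_pos: [476.0, -52.3, 195.8]
eef_rot: [3.142, 0.0, 3.031]
ft_force: [-0.4, -0.6, 0.1]
gripper_width: 85.1
```

Run:
```python
from h import *
s=st();print(delta(s,hd(Q[4])))
im=r.camera("side");crop("side",im,200,110,200,200,4,"side1.png")
```

```text
t 1.85 tcp [476.  -52.3 195.8] vise [-138.9   24.3  195.8] rot [3.142 0.    3.031] F [-0.4 -0.6  0.1] w 85.1
[-0.014 -0.021  2.708]
```

View pics/side1.png

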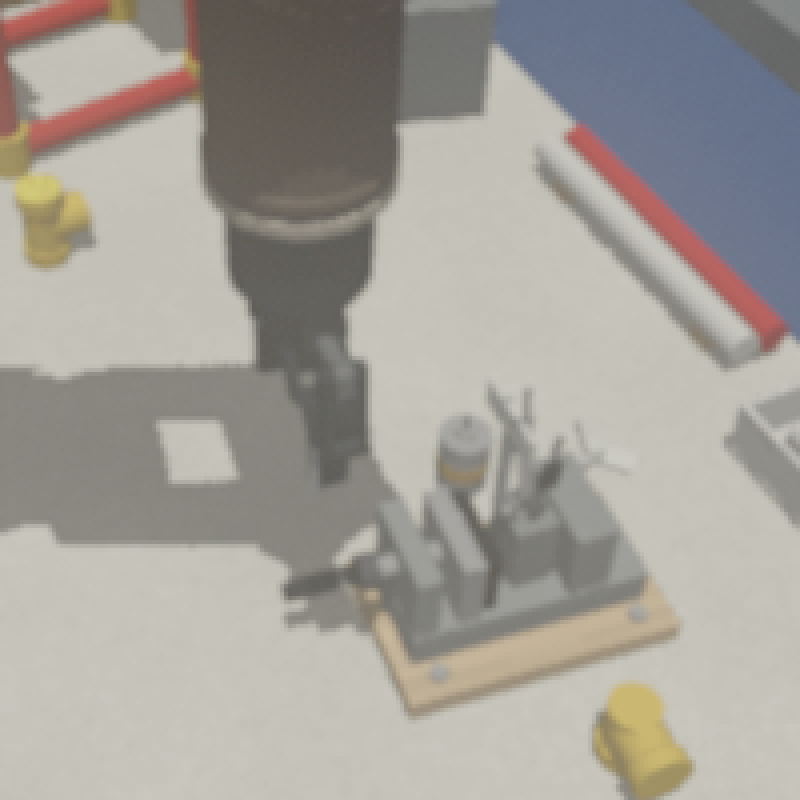

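The hand hangs over the crank, with its fingertips at about crop (335,480). The handle is free at (320,580). Descending now.

Emit:
servo_tool:
  rows:
    - {"delta_pos": [-0.01,-0.02,0.7],"spin": 0,"fingers": -1}
    - {"delta_pos": [-0.01,-0.02,1.4],"spin": 0,"fingers": -1}
    - {"delta_pos": [-0.01,-0.02,2.1],"spin": 0,"fingers": -1}
    - {"delta_pos": [-0.01,-0.02,2.5],"spin": 0,"fingers": -1}
    - {"delta_pos": [-0.01,-0.02,2.7],"spin": 0,"fingers": -1}
    - {"delta_pos": [-0.01,-0.02,2.7],"spin": 0,"fingers": -1}
    - {"delta_pos": [-0.01,-0.02,2.7],"spin": 0,"fingers": -1}

```text
time: 2.78
tool_pos: [477.1, -54.4, 34.2]
eef_rot: [-3.141, 0.001, 3.03]
ft_force: [-0.7, 0.5, 0.0]
gripper_width: 85.4
```

Run:
```python
from h import *
s=st()
im=r.camera("side");crop("side",im,240,180,100,100,7,"side2.png",.5)
im=r.camera("top");crop("top",im,265,135,130,120,5,"top2.png",.5)
```

```text
t 2.775 tcp [477.1 -54.4  34.2] vise [-137.6   22.4   34.2] rot [-3.141e+00  1.000e-03  3.030e+00] F [-0.7  0.5  0. ] w 85.4
```

View pics/side2.png

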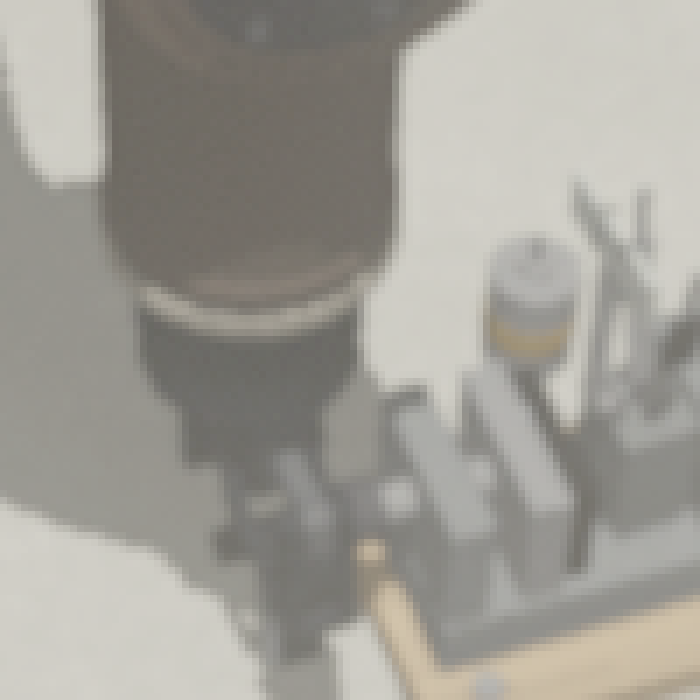

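The fingers straddle the handle near crop (290,590) and clear the support. Closing.

Emit:
servo_tool:
  rows:
    - {"delta_pos": [0,0,0],"spin": 0,"fingers": 1}
    - {"delta_pos": [0,0,0],"spin": 0,"fingers": 1}
    - {"delta_pos": [0,0,0],"spin": 0,"fingers": 1}
    - {"delta_pos": [0,0,0],"spin": 0,"fingers": 1}
    - {"delta_pos": [0,0,0],"spin": 0,"fingers": 1}
    - {"delta_pos": [0,0,0],"spin": 0,"fingers": 1}
  grip_force: 50

```text
time: 3.62
tool_pos: [476.4, -54.4, 33.3]
eef_rot: [3.142, -0.0, 3.03]
ft_force: [0.3, 1.1, 1.4]
gripper_width: 12.1
```

Run:
```python
from h import *
s=st()
```

```text
t 3.625 tcp [476.4 -54.4  33.3] vise [-138.3   22.2   33.3] rot [ 3.142 -0.     3.03 ] F [0.3 1.1 1.4] w 12.1
```

```bash
cat > arc.py <<'E'
import sys,numpy as np
a,b,n=float(sys.argv[1]),float(sys.argv[2]),int(sys.argv[3])
for t in np.linspace(a,b,n+1)[1:]:print(round(t,2),np.round([-2/3*(np.sin(t)-np.sin(a)),-2/3*(np.cos(t)-np.cos(a))],2))
E
python3 arc.py 3.75 6.75 12
```

```text
4.0 [ 0.12 -0.11]
4.25 [ 0.22 -0.25]
4.5 [ 0.27 -0.41]
4.75 [ 0.29 -0.57]
5.0 [ 0.26 -0.74]
5.25 [ 0.19 -0.89]
5.5 [ 0.09 -1.02]
5.75 [-0.04 -1.12]
6.0 [-0.19 -1.19]
6.25 [-0.36 -1.21]
6.5 [-0.52 -1.2 ]
6.75 [-0.68 -1.14]
```

Emit:
servo_tool:
  rows:
    - {"delta_pos": [0,0.12,-0.11],"spin": 0,"fingers": 1}
    - {"delta_pos": [0,0.22,-0.25],"spin": 0,"fingers": 1}
    - {"delta_pos": [0,0.27,-0.41],"spin": 0,"fingers": 1}
    - {"delta_pos": [0,0.29,-0.57],"spin": 0,"fingers": 1}
    - {"delta_pos": [0,0.26,-0.74],"spin": 0,"fingers": 1}
    - {"delta_pos": [0,0.19,-0.89],"spin": 0,"fingers": 1}
    - {"delta_pos": [0,0.09,-1.02],"spin": 0,"fingers": 1}
    - {"delta_pos": [0,0.09,-1.02],"spin": 0,"fingers": 1}
    - {"delta_pos": [0,0.09,-1.02],"spin": 0,"fingers": 1}

```text
time: 4.75
tool_pos: [477.0, -48.4, 95.6]
eef_rot: [3.141, 0.0, 3.03]
ft_force: [-1.5, 8.0, 11.3]
gripper_width: 12.1
```

```bash
python3 - <<'E'
from h import *
s=st()
im=r.camera("side");crop("side",im,230,160,170,140,4,"side3.png",.5)
im=r.camera("top");crop("top",im,265,135,130,120,5,"top3.png",.5)
E
python3 arc.py 5.5 8 10
```

```text
t 4.75 tcp [477.  -48.4  95.6] vise [-138.3   28.3   95.6] rot [3.141 0.    3.03 ] F [-1.5  8.  11.3] w 12.1
5.75 [-0.13 -0.1 ]
6.0 [-0.28 -0.17]
6.25 [-0.45 -0.19]
6.5 [-0.61 -0.18]
6.75 [-0.77 -0.12]
7.0 [-0.91 -0.03]
7.25 [-1.02  0.09]
7.5 [-1.1   0.24]
7.75 [-1.13  0.4 ]
8.0 [-1.13  0.57]
```

View pics/side3.png

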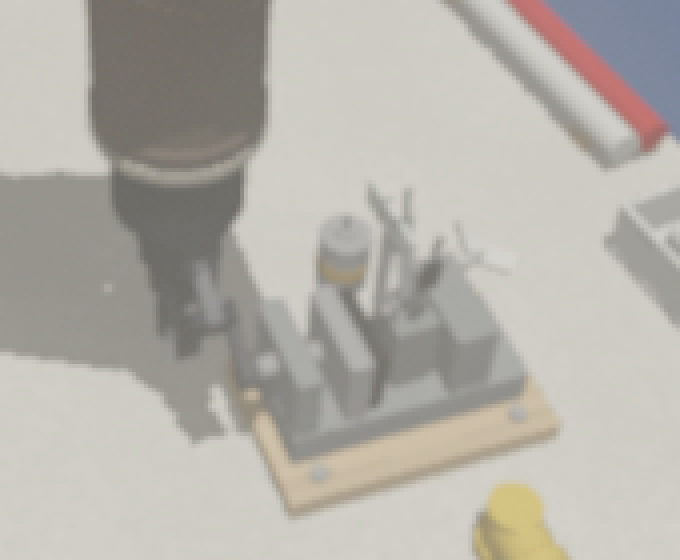

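Emit:
servo_tool:
  rows:
    - {"delta_pos": [0,-0.13,-0.11],"spin": 0,"fingers": 1}
    - {"delta_pos": [0,-0.28,-0.18],"spin": 0,"fingers": 1}
    - {"delta_pos": [0,-0.45,-0.2],"spin": 0,"fingers": 1}
    - {"delta_pos": [0,-0.61,-0.19],"spin": 0,"fingers": 1}
    - {"delta_pos": [0,-0.77,-0.13],"spin": 0,"fingers": 1}
    - {"delta_pos": [0,-0.91,-0.03],"spin": 0,"fingers": 1}
    - {"delta_pos": [0,-1.02,0.09],"spin": 0,"fingers": 1}
    - {"delta_pos": [0,-1.1,0.24],"spin": 0,"fingers": 1}
    - {"delta_pos": [0,-1.13,0.4],"spin": 0,"fingers": 1}
    - {"delta_pos": [0,-1.13,0.4],"spin": 0,"fingers": 1}

```text
time: 6.1
tool_pos: [469.2, -116.0, 69.4]
eef_rot: [3.14, -0.001, 3.029]
ft_force: [3.7, 16.5, -4.0]
gripper_width: 12.5
```

```bash
python3 - <<'E'
from h import *
s=st()
im=r.camera("side");crop("side",im,230,160,170,140,4,"side4.png",.5)
E
python3 arc.py 7.75 10.5 11
```

```text
t 6.1 tcp [ 469.2 -116.    69.4] vise [-138.5  -39.7   69.4] rot [ 3.140e+00 -1.000e-03  3.029e+00] F [ 3.7 16.5 -4. ] w 12.5
8.0 [0.   0.17]
8.25 [0.05 0.33]
8.5 [0.13 0.47]
8.75 [0.25 0.59]
9.0 [0.39 0.68]
9.25 [0.55 0.73]
9.5 [0.71 0.73]
9.75 [0.88 0.7 ]
10.0 [1.03 0.63]
10.25 [1.15 0.52]
10.5 [1.25 0.39]
```

View pics/side4.png

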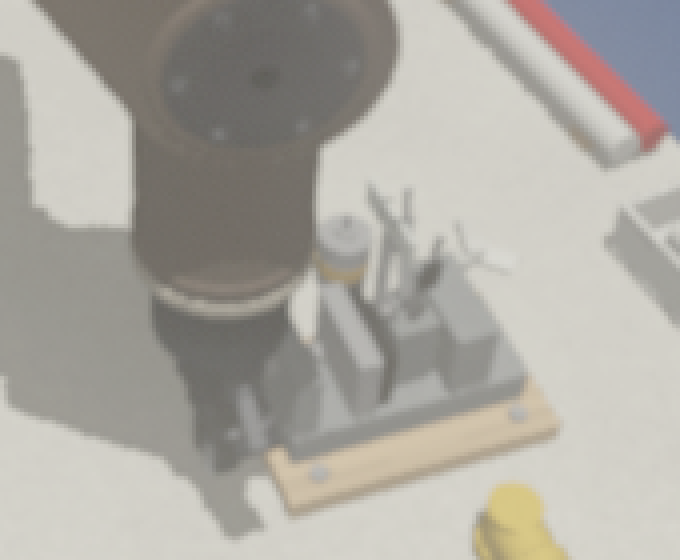

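Emit:
servo_tool:
  rows:
    - {"delta_pos": [0,0.02,0.17],"spin": 0,"fingers": 1}
    - {"delta_pos": [0,0.07,0.33],"spin": 0,"fingers": 1}
    - {"delta_pos": [0,0.15,0.47],"spin": 0,"fingers": 1}
    - {"delta_pos": [0,0.27,0.59],"spin": 0,"fingers": 1}
    - {"delta_pos": [0,0.41,0.68],"spin": 0,"fingers": 1}
    - {"delta_pos": [0,0.57,0.73],"spin": 0,"fingers": 1}
    - {"delta_pos": [0,0.73,0.73],"spin": 0,"fingers": 1}
    - {"delta_pos": [0,0.9,0.7],"spin": 0,"fingers": 1}
    - {"delta_pos": [0,0.9,0.7],"spin": 0,"fingers": 1}

```text
time: 7.28
tool_pos: [475.7, -63.0, 28.7]
eef_rot: [-3.141, 0.001, 3.031]
ft_force: [-4.4, -2.5, 14.7]
gripper_width: 12.1
```

```bash
python3 - <<'E'
from h import *
s=st()
im=r.camera("side");crop("side",im,230,160,170,140,4,"side5.png",.5)
E
python3 arc.py 9.75 12 9
```

```text
t 7.275 tcp [475.7 -63.   28.7] vise [-138.    13.6   28.7] rot [-3.141e+00  1.000e-03  3.031e+00] F [-4.4 -2.5 14.7] w 12.1
10.0 [ 0.15 -0.07]
10.25 [ 0.28 -0.18]
10.5 [ 0.37 -0.31]
10.75 [ 0.43 -0.47]
11.0 [ 0.45 -0.63]
11.25 [ 0.43 -0.8 ]
11.5 [ 0.37 -0.95]
11.75 [ 0.27 -1.09]
12.0 [ 0.14 -1.19]
```

View pics/side5.png

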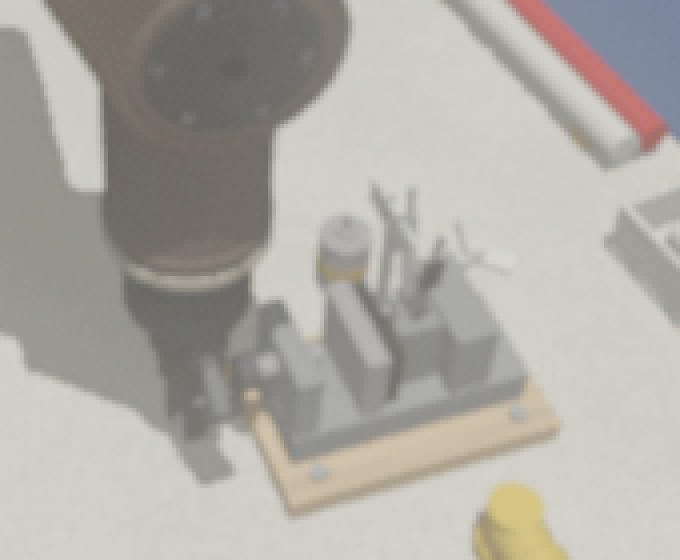

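Emit:
servo_tool:
  rows:
    - {"delta_pos": [0,0.15,-0.08],"spin": 0,"fingers": 1}
    - {"delta_pos": [0,0.28,-0.19],"spin": 0,"fingers": 1}
    - {"delta_pos": [0,0.37,-0.32],"spin": 0,"fingers": 1}
    - {"delta_pos": [0,0.37,-0.32],"spin": 0,"fingers": 1}

```text
time: 7.82
tool_pos: [478.2, -40.5, 48.3]
eef_rot: [-3.141, 0.001, 3.03]
ft_force: [-2.6, -3.6, 3.8]
gripper_width: 12.4
```

```bash
python3 - <<'E'
from h import *
s=st()
im=r.camera("side");crop("side",im,280,190,100,90,7,"side6.png",.5)
im=r.camera("top");crop("top",im,290,155,80,80,7,"top6.png",.5)
E
python3 arc.py 10.5 11.9 7
```

```text
t 7.825 tcp [478.2 -40.5  48.3] vise [-138.    36.3   48.3] rot [-3.141e+00  1.000e-03  3.030e+00] F [-2.6 -3.6  3.8] w 12.4
10.7 [ 0.05 -0.12]
10.9 [ 0.08 -0.25]
11.1 [ 0.08 -0.39]
11.3 [ 0.05 -0.52]
11.5 [-0.   -0.64]
11.7 [-0.08 -0.75]
11.9 [-0.17 -0.84]
```

View pics/side6.png

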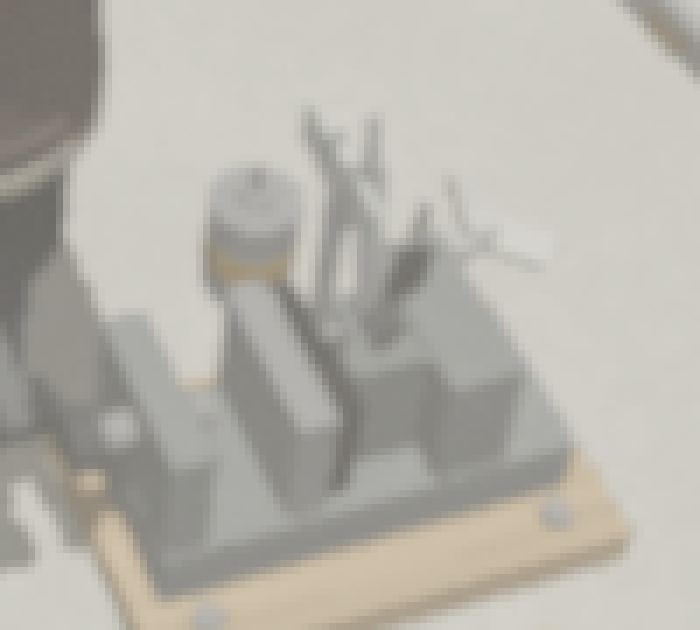

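View pics/top6.png

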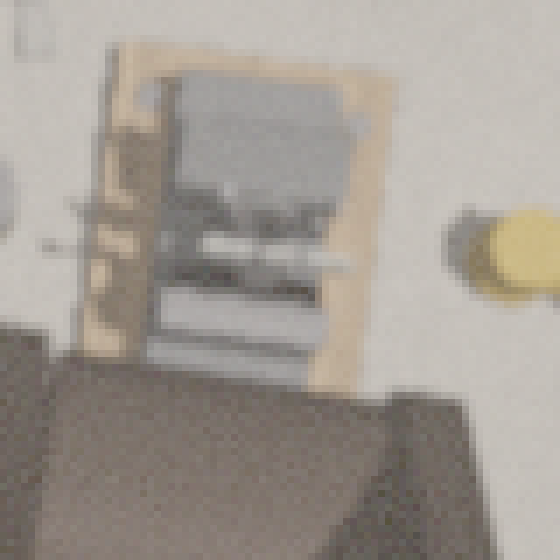

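The rubber is against the block (crop (345,420)) and the block is against the fixed jaw. Now the extra quarter turn.

Emit:
servo_tool:
  rows:
    - {"delta_pos": [0,0.05,-0.12],"spin": 0,"fingers": 1}
    - {"delta_pos": [0,0.08,-0.25],"spin": 0,"fingers": 1}
    - {"delta_pos": [0,0.08,-0.39],"spin": 0,"fingers": 1}
    - {"delta_pos": [0,0.05,-0.52],"spin": 0,"fingers": 1}
    - {"delta_pos": [0,0,-0.64],"spin": 0,"fingers": 1}
    - {"delta_pos": [0,-0.08,-0.75],"spin": 0,"fingers": 1}
    - {"delta_pos": [0,-0.17,-0.84],"spin": 0,"fingers": 1}
    - {"delta_pos": [0,-0.17,-0.84],"spin": 0,"fingers": 1}
    - {"delta_pos": [0,-0.17,-0.84],"spin": 0,"fingers": 1}

```text
time: 9.05
tool_pos: [476.8, -50.9, 98.2]
eef_rot: [3.142, 0.0, 3.03]
ft_force: [-0.8, 0.5, 2.7]
gripper_width: 12.2
```

Run:
```python
from h import *
s=st()
im=r.camera("side");crop("side",im,280,190,100,90,7,"side7.png",.5)
im=r.camera("top");crop("top",im,290,155,80,80,7,"top7.png",.5)
```

```text
t 9.05 tcp [476.8 -50.9  98.2] vise [-138.3   25.9   98.2] rot [3.142 0.    3.03 ] F [-0.8  0.5  2.7] w 12.2
```

View pics/side7.png

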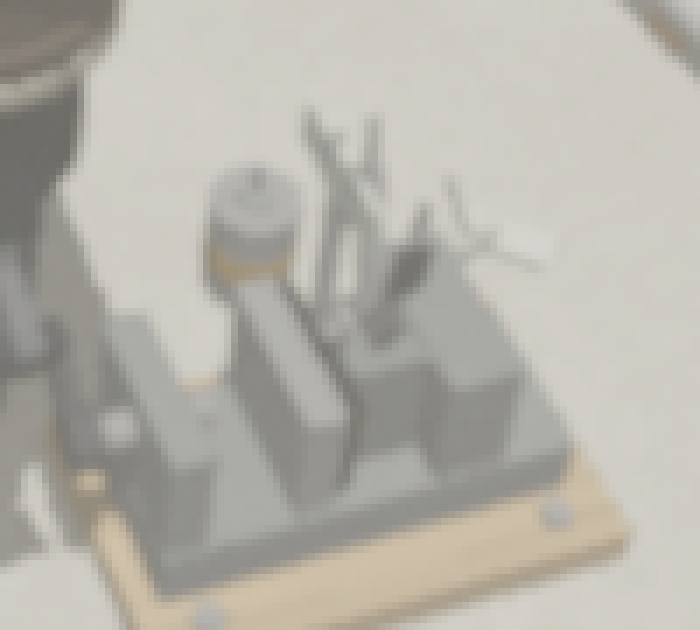

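Released from here the crank stays put (about 11.9 rad). Opening and lifting.

Emit:
servo_tool:
  rows:
    - {"delta_pos": [0,0,0],"spin": 0,"fingers": 0}
    - {"delta_pos": [0,0,0],"spin": 0,"fingers": -1}
    - {"delta_pos": [0,0,0],"spin": 0,"fingers": -1}
    - {"delta_pos": [0,0,0],"spin": 0,"fingers": -1}
    - {"delta_pos": [0,0,-0.5],"spin": 0,"fingers": -1}
    - {"delta_pos": [0,0,-1.3],"spin": 0,"fingers": -1}
    - {"delta_pos": [0,0,-2.2],"spin": 0,"fingers": -1}
    - {"delta_pos": [1,0,-2.8],"spin": 0,"fingers": -1}
    - {"delta_pos": [1,0,-2.8],"spin": 0,"fingers": -1}
  grip_force: 20

```text
time: 10.28
tool_pos: [415.4, -43.9, 268.0]
eef_rot: [-3.141, 0.002, 3.03]
ft_force: [0.1, 1.3, -0.3]
gripper_width: 85.2
```

Run:
```python
from h import *
s=st()
a=np.mean([r.camera("side") for _ in range(6)],0);b=np.mean([r.camera("top") for _ in range(6)],0)
cv2.imwrite("pics/side8f.png",a);cv2.imwrite("pics/top8f.png",b)
crop("side",a,300,195,70,70,9,"side8.png",.5)
crop("top",b,290,160,70,70,9,"top8.png",.5)
```

```text
t 10.275 tcp [415.4 -43.9 268. ] vise [-200.    25.9  268. ] rot [-3.141e+00  2.000e-03  3.030e+00] F [ 0.1  1.3 -0.3] w 85.2[ WARN:0@17.441] global loadsave.cpp:1063 imwrite_ Unsupported depth image for selected encoder is fallbacked to CV_8U.
```

View pics/side8.png

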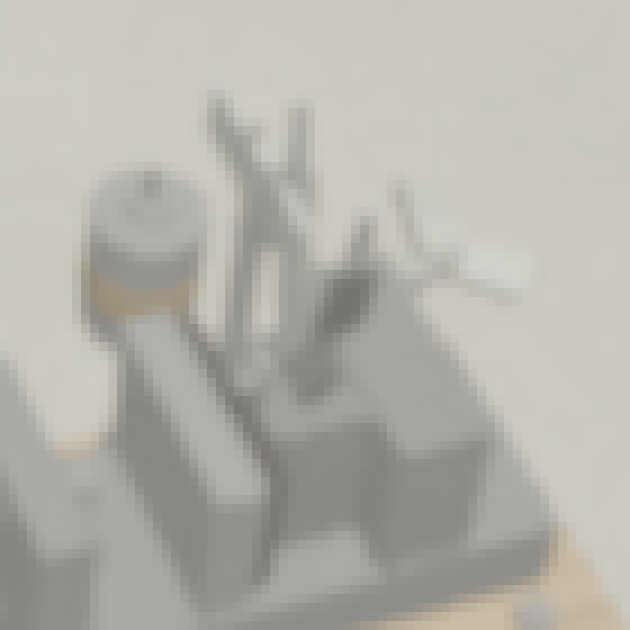

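View pics/top8.png

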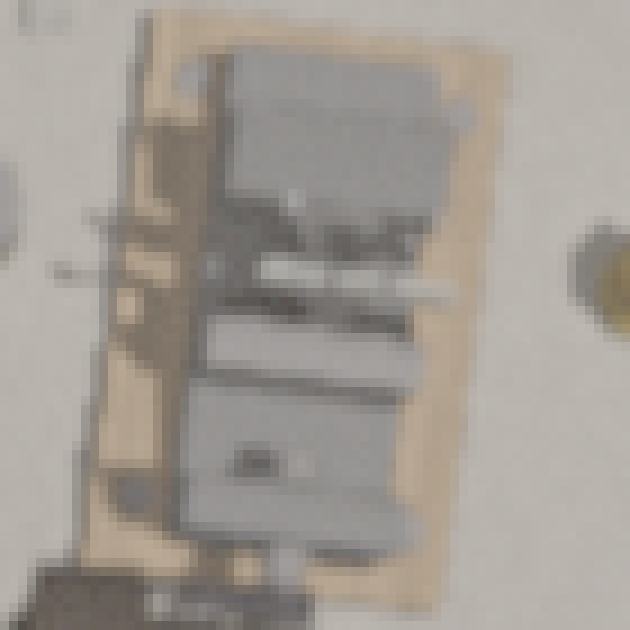

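```bash
cat > ov.py <<'E'
from h import *
def lab(n,X):
    c=proj(n,V(Q,X))
    return (c-([300,195] if n=="side" else [290,160]))*9+4.5
a=cv2.imread("pics/side8.png");b=cv2.imread("pics/top8.png")
tx,ty=5,0
pts={"tl":(tx,ty+19,194),"tr":(tx,ty-19,194),"pl":(tx,ty+19.5,157),"pr":(tx,ty-19.5,157),"fl":(tx,5+ty,107),"fr":(tx,ty-5,107),
 "A":(tx-20,ty+28,204),"B":(tx-20,ty-28,204),"C":(tx-20,ty-28,184),"D":(tx-20,ty+28,184),"J1":(20,-35,105),"J2":(20,35,105),"K1":(tx-15,-18+ty,105),"K2":(tx+15,ty-18,105)}
print("cams",[(-P[n]["R"].T@P[n]["t"]).round() for n in P])
for n,i in(("side",a),("top",b)):
    for k,X in pts.items():
        u=lab(n,X)[0];print(n,k,u.round(0));cv2.circle(i,tuple(int(v) for v in u),3,(0,0,255),-1);cv2.putText(i,k,(int(u[0])+4,int(u[1])),0,.4,(255,0,0))
cv2.imwrite("pics/ov.png",np.hstack([cv2.resize(a,(400,400)),cv2.resize(b,(400,400))]));cv2.imwrite("pics/ovs.png",a)
E
python3 ov.py
```

```text
cams [array([ 224., -572.,  838.]), array([ 439.,   40., 1323.])]
side tl [301. 101.]
side tr [365. 202.]
side pl [285. 195.]
side pr [349. 299.]
side fl [288. 353.]
side fr [303. 380.]
side A [220.  69.]
side B [314. 220.]
side C [305. 273.]
side D [213. 122.]
side J1 [401. 452.]
side J2 [289. 267.]
side K1 [273. 434.]
side K2 [373. 405.]
top tl [301. 201.]
top tr [432. 218.]
top pl [286. 221.]
top pr [416. 237.]
top fl [317. 251.]
top fr [349. 255.]
top A [264. 261.]
top B [459. 286.]
top C [450. 295.]
top D [258. 271.]
top J1 [450. 221.]
top J2 [226. 192.]
top K1 [384. 309.]
top K2 [396. 214.]
```

View pics/ov.png

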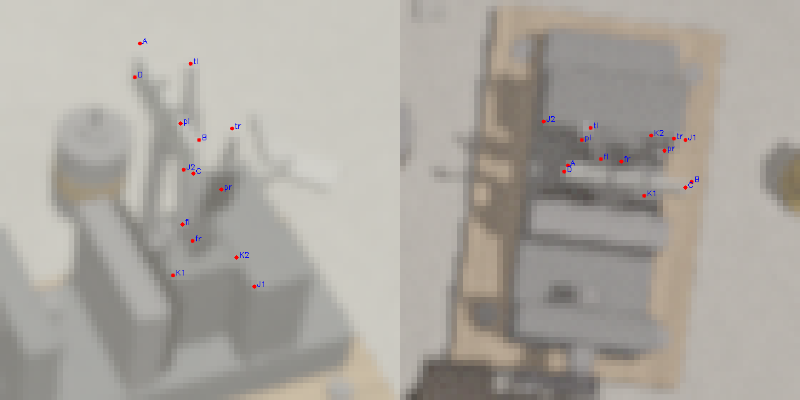

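View pics/ovs.png

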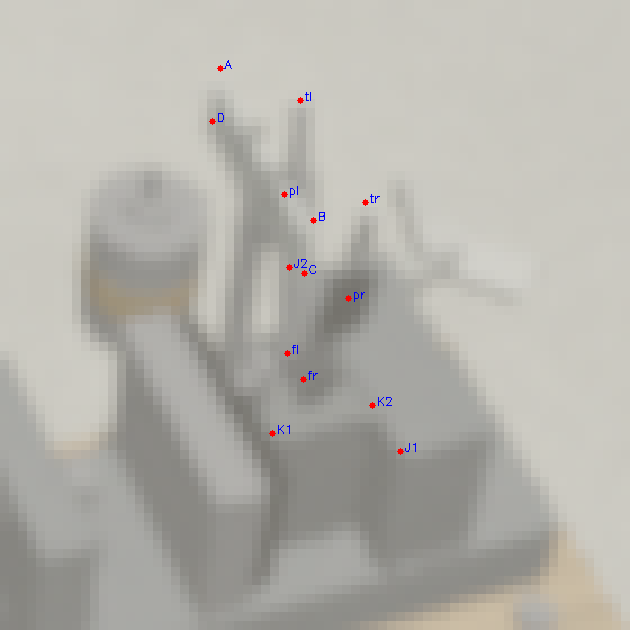

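```bash
python3 -c "
from h import *
s=st();print(delta(s,V(Q,[8,.5,255])[0]))"
```

```text
t 10.875 tcp [417.3 -44.2 265.7] vise [-198.1   25.8  265.7] rot [ 3.142e+00 -1.000e-03  3.030e+00] F [0.  0.1 1. ] w 85.4
[-3.435 -0.424  0.176]
```

Emit:
servo_tool:
  rows:
    - {"delta_pos": [-0.9,-0.1,0],"spin": 0,"fingers": -1}
    - {"delta_pos": [-1.8,-0.2,0],"spin": 0,"fingers": -1}
    - {"delta_pos": [-2.6,-0.3,0],"spin": 0,"fingers": -1}
    - {"delta_pos": [-3.2,-0.4,0],"spin": 0,"fingers": -1}
    - {"delta_pos": [-3.43,-0.42,0.1],"spin": 0,"fingers": -1}
    - {"delta_pos": [-3.43,-0.42,0.17],"spin": 0,"fingers": -1}
    - {"delta_pos": [-3.43,-0.42,0.17],"spin": 0,"fingers": -1}
    - {"delta_pos": [-3.43,-0.42,0.17],"spin": 0,"fingers": -1}

```text
time: 11.88
tool_pos: [618.1, -91.9, 256.3]
eef_rot: [3.142, 0.0, 3.03]
ft_force: [-0.5, 0.5, -0.3]
gripper_width: 85.4
```

Run:
```python
from h import *
s=st();print(delta(s,V(Q,[8,.5,142])[0]))
a=r.camera("side")
crop("side",a,250,80,140,180,4,"side9.png",.5)
```

```text
t 11.875 tcp [618.1 -91.9 256.3] vise [  6.8   0.9 256.3] rot [3.142 0.    3.03 ] F [-0.5  0.5 -0.3] w 85.4
[-0.02  -0.007  1.905]
```

View pics/side9.png

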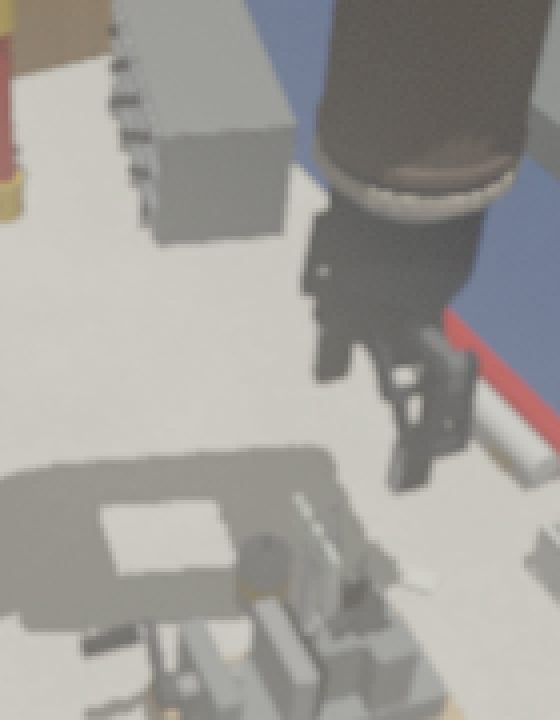

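The open hand hangs over the tweezers, with fingers at crop (330,370) and (410,480). Plate and blades are at (320,540), and the crank handle stays at (108,640). Descending.

Emit:
servo_tool:
  rows:
    - {"delta_pos": [-0.02,-0.01,0.3],"spin": 0,"fingers": -1}
    - {"delta_pos": [-0.02,-0.01,0.7],"spin": 0,"fingers": -1}
    - {"delta_pos": [-0.02,-0.01,1.1],"spin": 0,"fingers": -1}
    - {"delta_pos": [-0.02,-0.01,1.4],"spin": 0,"fingers": -1}
    - {"delta_pos": [-0.02,-0.01,1.65],"spin": 0,"fingers": -1}
    - {"delta_pos": [-0.02,-0.01,1.8],"spin": 0,"fingers": -1}
    - {"delta_pos": [-0.02,-0.01,1.9],"spin": 0,"fingers": -1}
    - {"delta_pos": [-0.02,-0.01,1.9],"spin": 0,"fingers": -1}
    - {"delta_pos": [-0.02,-0.01,1.9],"spin": 0,"fingers": -1}

```text
time: 13.05
tool_pos: [620.4, -93.0, 142.4]
eef_rot: [-3.142, 0.001, 3.03]
ft_force: [0.1, 0.1, -1.1]
gripper_width: 85.3
```

Run:
```python
from h import *
s=st()
a=np.mean([r.camera("side") for _ in range(2)],0)
crop("side",a,290,170,90,90,7,"side10.png",.5)
```

```text
t 13.05 tcp [620.4 -93.  142.4] vise [9.100e+00 1.000e-01 1.424e+02] rot [-3.142e+00  1.000e-03  3.030e+00] F [ 0.1  0.1 -1.1] w 85.3
```

View pics/side10.png

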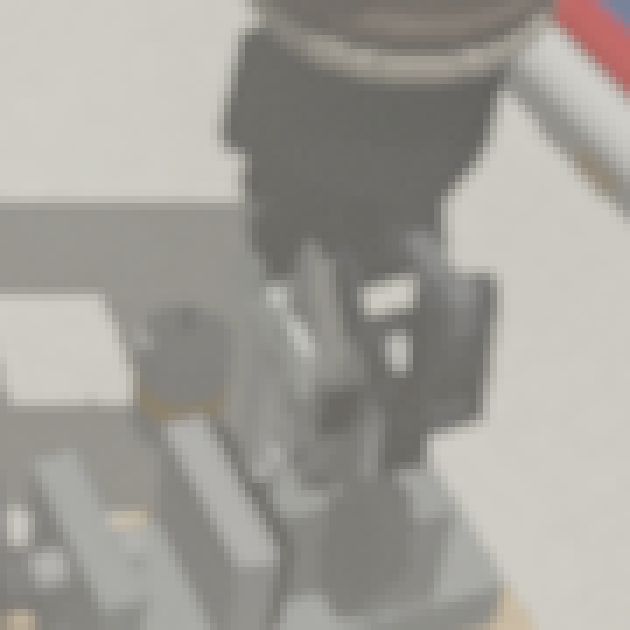

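The fingers straddle the blades without force. The pad shows at crop (340,400), inside the near finger. Closing in stages.

Emit:
servo_tool:
  rows:
    - {"delta_pos": [0,0,0],"spin": 0,"fingers": -0.5}
    - {"delta_pos": [0,0,0],"spin": 0,"fingers": -0.1}
    - {"delta_pos": [0,0,0],"spin": 0,"fingers": -0.1}
    - {"delta_pos": [0,0,0],"spin": 0,"fingers": -0.1}
    - {"delta_pos": [0,0,0],"spin": 0,"fingers": -0.1}
    - {"delta_pos": [0,0,0],"spin": 0,"fingers": -0.1}
  grip_force: 20

```text
time: 13.9
tool_pos: [620.1, -92.9, 141.9]
eef_rot: [-3.142, 0.0, 3.03]
ft_force: [1.0, 0.2, 0.0]
gripper_width: 47.0
```

Emit:
servo_tool:
  rows:
    - {"delta_pos": [0,0,0],"spin": 0,"fingers": 0.05}
    - {"delta_pos": [0,0,0],"spin": 0,"fingers": 0.1}
    - {"delta_pos": [0,0,0],"spin": 0,"fingers": 0.15}
    - {"delta_pos": [0,0,0],"spin": 0,"fingers": 0.2}
    - {"delta_pos": [0,0,0],"spin": 0,"fingers": 0.2}
    - {"delta_pos": [0,0,0],"spin": 0,"fingers": 0.2}

```text
time: 14.65
tool_pos: [620.1, -92.9, 142.0]
eef_rot: [-3.142, 0.0, 3.03]
ft_force: [1.5, -1.8, 3.1]
gripper_width: 34.4
```

Run:
```python
from h import *
s=st();print(s["ft_torque"].round(2))
a=np.mean([r.camera("side") for _ in range(4)],0);b=np.mean([r.camera("top") for _ in range(2)],0)
crop("side",a,310,190,60,60,10,"side11.png",.5)
crop("top",b,290,160,70,70,9,"top11.png",.5)
```

```text
t 14.65 tcp [620.1 -92.9 142. ] vise [8.90e+00 1.00e-01 1.42e+02] rot [-3.142  0.     3.03 ] F [ 1.5 -1.8  3.1] w 34.4
[-0.16  0.06  0.02]
```

View pics/side11.png

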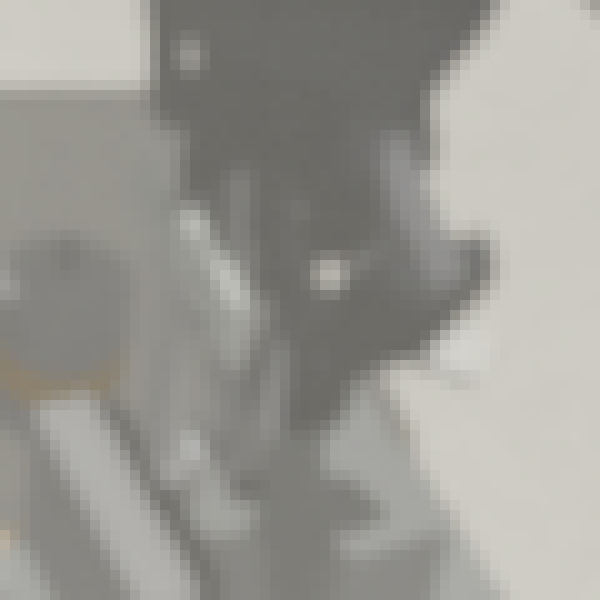

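View pics/top11.png

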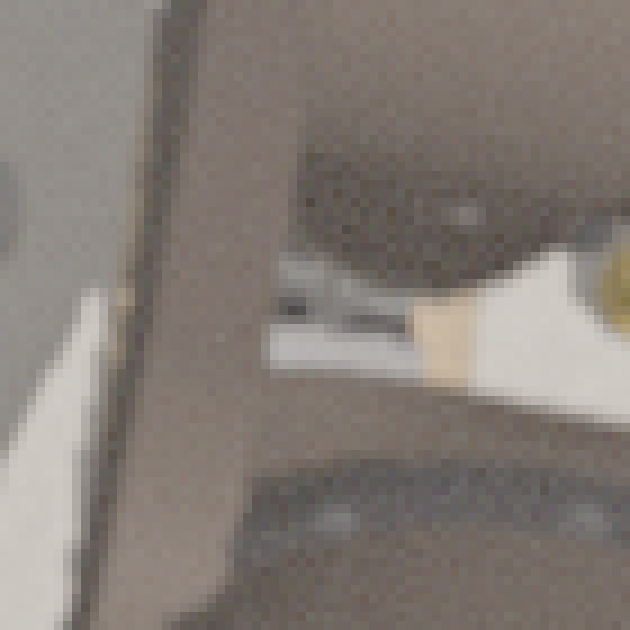

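The gripper hides the tips in both views, so the opening reading has to guide this. It follows the command linearly, with 26 mm at the mark. I'll centre by 1 mm and close further.

Emit:
servo_tool:
  rows:
    - {"delta_pos": [0,-0.02,0],"spin": 0,"fingers": 0.2}
    - {"delta_pos": [0,-0.02,0],"spin": 0,"fingers": 0.24}
    - {"delta_pos": [0,-0.02,0],"spin": 0,"fingers": 0.28}
    - {"delta_pos": [0,-0.02,0],"spin": 0,"fingers": 0.31}
    - {"delta_pos": [0,-0.02,0],"spin": 0,"fingers": 0.34}
    - {"delta_pos": [0,-0.02,0],"spin": 0,"fingers": 0.36}
    - {"delta_pos": [0,-0.02,0],"spin": 0,"fingers": 0.36}
    - {"delta_pos": [0,-0.02,0],"spin": 0,"fingers": 0.36}

```text
time: 15.95
tool_pos: [619.9, -94.1, 141.9]
eef_rot: [-3.142, 0.0, 3.03]
ft_force: [-0.5, 0.1, 3.6]
gripper_width: 27.2
```

Run:
```python
from h import *
s=st();print(s["ft_torque"].round(2))
a=np.mean([r.camera("side") for _ in range(4)],0)
crop("side",a,310,190,60,60,10,"side12.png",.4)
for i in range(3): r.camera("top"); s=st()
```

```text
t 15.95 tcp [619.9 -94.1 141.9] vise [  8.8  -1.1 141.9] rot [-3.142  0.     3.03 ] F [-0.5  0.1  3.6] w 27.2
[-0.    0.04 -0.09]
t 16.2 tcp [620.  -94.1 141.9] vise [  8.8  -1.1 141.9] rot [3.142 0.    3.03 ] F [-0.9 -0.6  6. ] w 27.6
t 16.25 tcp [619.9 -94.1 141.9] vise [  8.8  -1.1 141.9] rot [-3.142  0.     3.03 ] F [1.  0.5 5.5] w 27.8
t 16.3 tcp [619.9 -94.1 141.9] vise [  8.8  -1.1 141.9] rot [-3.142  0.     3.03 ] F [-0.  -0.9  4.8] w 27.2
```

View pics/side12.png

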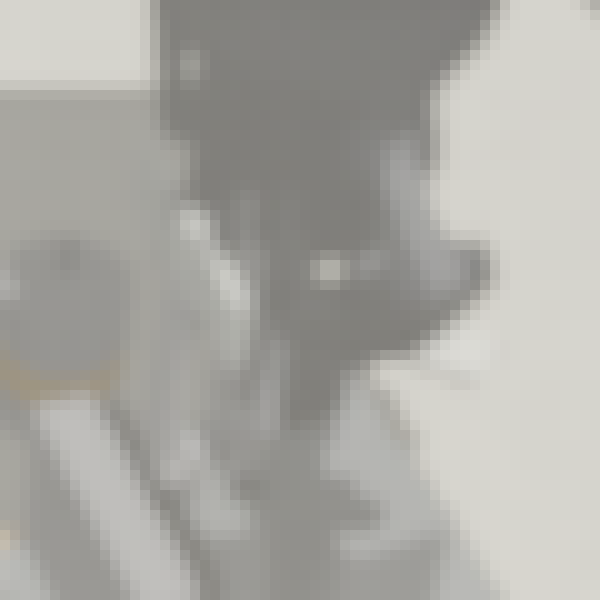

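Emit:
servo_tool:
  rows:
    - {"delta_pos": [0,0,0],"spin": 0,"fingers": 0.38}
    - {"delta_pos": [0,0,0],"spin": 0,"fingers": 0.395}
    - {"delta_pos": [0,0,0],"spin": 0,"fingers": 0.395}
    - {"delta_pos": [0,0,0],"spin": 0,"fingers": 0.395}
    - {"delta_pos": [0,0,0],"spin": 0,"fingers": 0.395}
    - {"delta_pos": [0,0,0],"spin": 0,"fingers": 0.395}
    - {"delta_pos": [0,0,0],"spin": 0,"fingers": 0.395}
    - {"delta_pos": [0,0,0],"spin": 0,"fingers": 0.395}

```text
time: 17.3
tool_pos: [619.9, -94.1, 141.9]
eef_rot: [-3.142, 0.0, 3.03]
ft_force: [-0.2, 0.2, 5.0]
gripper_width: 26.2
```

Run:
```python
from h import *
A=[];W=[];F=[]
for i in range(10):
    A.append(r.camera("side"));s=r.get_state();W.append(s["gripper_width"]);F.append(s["ft_force"])
st();print(np.mean(W),np.std(W),np.mean(F,0))
a=np.mean(A,0);crop("side",a,230,150,150,130,5,"side13.png",.4)
crop("side",a,310,190,60,60,10,"side13b.png",.35)
```

```text
t 17.8 tcp [619.9 -94.1 141.9] vise [  8.8  -1.1 141.9] rot [-3.142  0.     3.03 ] F [-0.3 -0.7  5.9] w 26.0
25.939957182084612 0.15189267622628663 [-0.05821832 -0.26901436  5.06694221]
```

View pics/side13.png

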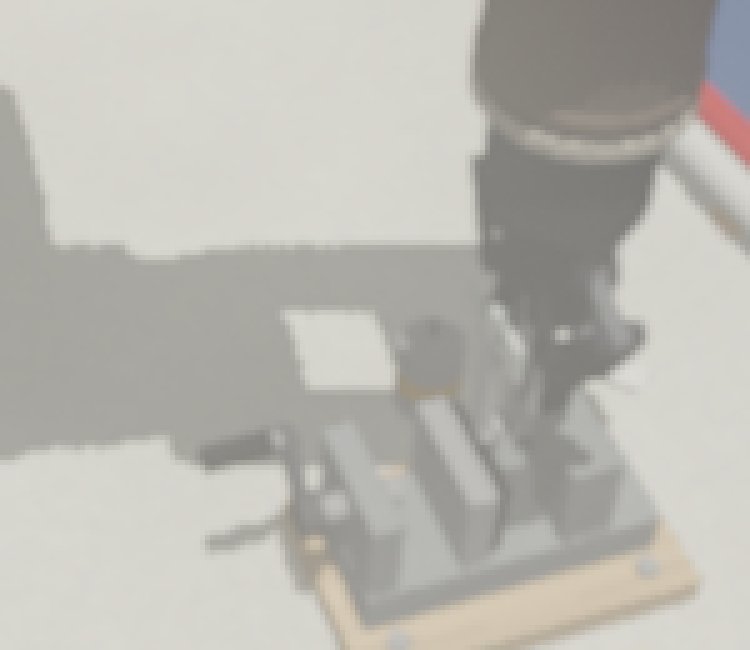

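View pics/side13b.png

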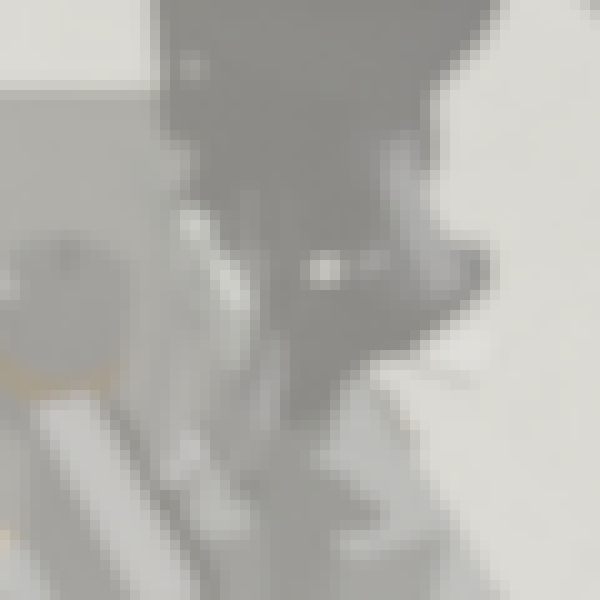

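The crank handle is still at its end angle (crop (235,450)) and the block is clamped. The sleeve earlier read about 1.8 mm under its true size, so I'll close slightly more to sit safely within the tolerance either way.

Emit:
servo_tool:
  rows:
    - {"delta_pos": [0,0,0],"spin": 0,"fingers": 0.405}
    - {"delta_pos": [0,0,0],"spin": 0,"fingers": 0.405}
    - {"delta_pos": [0,0,0],"spin": 0,"fingers": 0.405}
    - {"delta_pos": [0,0,0],"spin": 0,"fingers": 0.405}
    - {"delta_pos": [0,0,0],"spin": 0,"fingers": 0.405}
    - {"delta_pos": [0,0,0],"spin": 0,"fingers": 0.405}
    - {"delta_pos": [0,0,0],"spin": 0,"fingers": 0.405}
    - {"delta_pos": [0,0,0],"spin": 0,"fingers": 0.405}

```text
time: 18.8
tool_pos: [619.9, -94.2, 142.0]
eef_rot: [-3.141, 0.0, 3.03]
ft_force: [-1.0, -0.3, 6.3]
gripper_width: 25.6
```

Run:
```python
from h import *
W=[]
for i in range(8): r.camera("top");W.append(r.get_state()["gripper_width"])
st();print(np.mean(W));r.close_job()
```

```text
t 19.2 tcp [619.9 -94.2 142. ] vise [  8.8  -1.1 142. ] rot [-3.142  0.     3.03 ] F [-1.   0.1  6. ] w 25.2
25.501736018079146
the job is handed in; nothing more can be done
```

I clamped the tweezers' block in the vise, squeezed the tweezers and handed in the job at 19.2 s with the gripper still holding them. The tip gap should be about 15–16 mm, but I worked that out from the gripper opening; I never saw it directly.

- **Clamping:** I turned the crank clockwise from about 3.75 to 11.9 rad. That is about 1.7 rad past the point where the jaws should first pinch the block, which should squash the rubber about 4 mm (roughly 13 N). The side view showed the rubber tight on the block, and the handle still at its end angle after I let go.
- **Squeezing:** With the hand centred over the finger pads, I closed to a mean opening of 25.5 mm. Sideways force was about 0 N, with about 6 N vertically.

**Checks that failed or disagreed:**
- **Tips hidden:** The gripper covered the tips and marks in both camera views, so I could not compare the gap with the gauge plate.
- **Opening reading:** Earlier the 14 mm crank sleeve read only about 12.2 mm when gripped at 50 N. I aimed slightly below 26 mm so the gap stays within tolerance even with that error, up to about 18 mm.
- **Crank position:** Forces of 8–17 N while turning suggested my estimate of the crank axis was about 1 mm off.

I saw no bystander moved in the views I had, but I did not measure their positions at the end.

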